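Start the inclined clamp screw square with a box key

TASK

Take the square-socket driver out of its stand and set it fully down over the square head of the clamp screw, in line with the screw, which leans over a little. Only then turn the screw about a quarter turn clockwise (seen from above), keeping the driver in line with it, and leave the driver standing on the screw head. Do not shift the loose things lying around.

Things in the scene. Friction and masses are not known exactly. Their poses are not given: they have to be found in the camera images.
- driver: Loose square-socket driver, 155 mm long, 0.15-0.29 kg, upright in its stand. Origin: centre of the socket's open mouth (lower end); +z along it to the handle. Steel socket: outside 28.5 mm square, 34 mm long; hole 18.5 mm square, 26 deep. 16 mm round shank to z=74. Black handle 28 mm square, z=74 to 150; grip near z=115. Handle, socket and hole sides lie along its x and y: same every 90 degrees.
- socket_floor (a point): Centre of the floor of the driver's square hole, 26 mm above the driver's origin on its axis; same axes as the driver.
- driver_stand: Fixed stand: dark 90 x 90 x 10 mm plate with an aluminium round cup (48 mm inside, 56 mm outside, rim 34 mm above the worktop) in its centre. The driver stands on the plate (10 mm up) inside the cup. Origin: centre of the underside. Stand and jig may change places.
- clamp_jig: Fixed clamp jig: aluminium plate 140 (x) x 100 (y) x 12 mm; a dark steel block with a sloping top and the clamp screw on its front half, and behind it a yellow transformer (81 mm wide, top about 50 mm up) before a back stop. Origin: centre of the underside; its -x side is the front.
- screw_top (a point): Centre of the top of the screw's head, about 88 mm up; turns and sinks with it. +z: up along the screw's axis, which leans 0.21 rad from vertical to the jig's front. Head 16 mm square, 20 mm long, sides along this point's x and y, and on it a 5 mm high cone tapering to 8 mm diameter at this point. The socket fits with 1.25 mm all round; fully down, this point touches the socket's floor.
- clamp_screw (a joint): Turn of the clamp screw in rad, 0 at the start, growing clockwise seen from above, stop at 2.2. It drags with about 0.1 N m, stays where it is left and sinks 10 mm a turn. The loose fit of the socket takes up to about 0.17 rad of the driver's turn before the screw follows.
- transformer_a: Loose bystander: yellow and black transformer, 65 x 29 x 29 mm, between the jig and the stand.
- cutters: Loose bystander: side cutters with red handles, 124 mm long, lying between the jig and the stand, nearer the robot.
- screwdriver: Loose bystander: screwdriver with a red handle, 183 mm long, lying near the right edge of the worktop.
- tape: Loose bystander: roll of white tape, 108 mm across, 22 mm high, lying to the left.
Not all that is in view belongs to the job. There is more than one size of the driver; the one meant has the size given above.

How it is judged:
On the way, in this order (a step that is already met when the one before it is completed fails the run):
1. the driver is fully down over the screw head and in line with it, the screw not yet turned (distance between socket_floor and screw_top below 0.006 m and angle between the z axis of driver and the z axis of screw_top, either way round below 0.1 rad and value of joint clamp_screw below 0.25 rad), for 0.2 s.
2. the screw has been turned clockwise with the driver in line on it (value of joint clamp_screw above 1.1 rad and distance between socket_floor and screw_top below 0.008 m and angle between the z axis of driver and the z axis of screw_top, either way round below 0.15 rad), for 0.2 s.
At the end, for the whole second after the job is handed in: The clamp screw has been turned at least 1.1 rad (63 degrees) clockwise, and the driver, let go and at rest, stands on it with the head within 10 mm of the socket's floor and its axis within 0.2 rad of the screw's (value of joint clamp_screw above 1.1 rad and distance between socket_floor and screw_top below 0.01 m and angle between the z axis of driver and the z axis of screw_top, either way round below 0.2 rad and linear speed of driver below 0.03 m/s); the robot touches nothing.
It fails at once if the screw is turned more than 0.3 rad while the driver is off the head or out of line with it (value of joint clamp_screw above 0.3 rad and (distance between socket_floor and screw_top above 0.015 m or angle between the z axis of driver and the z axis of screw_top, either way round above 0.25 rad)).
It fails at once if a loose bystander is shifted more than 30 mm (distance of any of transformer_a, cutters, screwdriver, tape from where it was at the start of the episode above 0.03 m).
It also fails if it takes over 45 s, if anything falls off the work surface, if the arm or the gripper's body presses on something with over 40 N, if the wrist force passes 120 N, or if a joint passes its speed limit or range.

ROBOT

A 6-joint arm with a two-finger parallel gripper is mounted at the origin on a cart in front of the work surface, level with it; the furniture and walls round the work are solid. World frame = base frame: x ahead of the robot, y to its left, z up, the work surface at z = 0. Lengths are in m, angles in rad, forces in N, time in s.
With the tool pointing down it reaches from about 0.4 to 0.825 m from the base axis. Payload 7 kg.
Tool frame: the origin (TCP) lies at the very end of the fingers, on their centre line; the grasp point (between the pads) lies 19 mm behind it (tcp_to_grasp is the distance from the TCP to the grasp point, in m); x points along the fingers, z is the direction in which the jaws open and shut, and the axes are right-handed (so a half turn about x gives the same grasp; the last joint's range is limited). The gripper opens to 88 mm and grips with 3 to 60 N. Pads are 19 mm wide; open, the fingers measure 130 mm over their backs; the gripper's body (78 mm by 193 mm) begins 47 mm behind the grasp point.
Start: joints at [1.587, 0.359, 0.012, 0, -1.224, -0.288], TCP at [0.181, 0.65, 0.227] pointing down, gripper open.
Joint ranges: [-3.07, 3.07], [-1.43, 2.12], [-1.02, 1.25], [-3.03, 1.67], [-3.05, -0], [-3.03, 3.03]. Speed limits (rad/s): [2.39, 2.39, 3.01, 3.14, 3.14, 3.14].

INTERFACE

Orientations are given as [roll, pitch, yaw] about the fixed x, y, z axes, in that order (R = Rz(yaw) Ry(pitch) Rx(roll)).
In Python, from station import get_state, grab_frame, job_done, tcp_to_grasp gives the robot as it stands. The module is installed in compiled form; this text tells all that it offers.
- The arm moves only by the shell command python3 -m crank 'ROWS' [FORCE]. ROWS is JSON, a list of rows, each a list of 7 numbers: the shift along the tool's x, y, z in m, then the turn, a rotation vector about the tool's x, y, z in rad, then the opening, from 0 (shut) to 1 (fully open). In form: [[x, y, z, wx, wy, wz, fingers], ...]. A call has 1 to 10 rows; each row is the pose to reach, as a shift and turn from the pose commanded when the call began, along the tool's axes at that moment; what a row does not reach only later rows make up. A row lasts 1/8 s, in which the tool goes at most 62.5 mm and 10.7 degrees, less where a joint would pass 70% of its speed; a pose out of reach is approached as far as the arm can. A call with a gripper value outside its range is refused whole. The fingers move at their own pace and stop on an object; FORCE is the grip in N (left out, the last holds). Time passes only in rows, so rows that repeat a pose let the fingers close. It gives the time, the measured TCP pose, the force and the opening at its end, in the units of the state.
- get_state(): the state, without advancing time (a new reading comes with each control period).
- grab_frame(name): name is "scene" or "top" or "wrist"; returns a dict with "pixels" (400x640x3 uint8, red, green, blue), "vfov" (degrees; the focal length in pixels is half the picture's height over the tangent of half this angle, whatever the lens; pixels are square), "cx", "cy" (the principal point, pixels), "extrinsics" (4x4, takes a point from world to camera coordinates). Camera axes: x right, y up, looking along -z (the intrinsics and any distortion apply to the point x, -y, -z); pixel columns grow to the right and rows downward; lengths in m; the calibration is good to about 2 mm. A picture is of the moment at which its call begins. There is no depth.
- job_done(): hands the job in, once; it reports no verdict.
The state is a dict: "t": time; "q": joint angles; "qd": joint speeds; "joint_efforts": joint torques, N m; "eef_pos": TCP position; "ee_rot": TCP orientation; "force": force on the tool from outside, world axes, zero at the start; "moment": the same for the moment, N m; "width": finger opening in m.
Only numpy, scipy, OpenCV 4.12 (cv2) and the standard library are available. Lean on these libraries where they do the work, as an engineer would, in place of code of your own. Each camera call takes 0.05 s, during which the arm holds its last target.

## Working session

There is one attempt and no reset: what is moved stays moved. The work goes in short steps, Python scripts to look and compute and a shell command to move; the robot and the scene stay as the last step left them, time stands still between calls to the robot, and variables do not carry over. Pictures are saved under pics/ and viewed, and the job is handed in when it is done.

```bash
mkdir -p pics; ls; python3 - <<'E'
from station import *
import cv2,json
import numpy as np
np.set_printoptions(precision=4,suppress=True)
print(get_state(), tcp_to_grasp)
for n in ["scene","top","wrist"]:
    f=grab_frame(n); cv2.imwrite(f"pics/{n}0.png",cv2.cvtColor(f["pixels"],cv2.COLOR_RGB2BGR))
    print(n,f["vfov"],f["cx"],f["cy"],f.keys()); print(np.array(f["extrinsics"]))
E
```

```text
pics
{'t': 0.0, 'q': array([ 1.5871,  0.3594,  0.0111, -0.0004, -1.2241, -0.2881]), 'qd': array([ 0.0017, -0.0014, -0.0013, -0.0008,  0.0001,  0.0007]), 'joint_efforts': array([ -0.0015, -58.2713,  29.3063,   6.9973,   0.0068,  -0.0002]), 'eef_pos': array([0.1811, 0.6497, 0.2256]), 'ee_rot': array([ 0.0637,  1.5691, -1.7791]), 'force': array([-0.1349,  0.6228,  0.4239]), 'moment': array([-0.0266,  0.021 ,  0.0257]), 'width': 0.08767177845843392} 0.0188
scene 55.298418550028806 317.97689014144953 204.0889194357096 dict_keys(['pixels', 'vfov', 'cx', 'cy', 'extrinsics'])
[[ 0.8997 -0.4363 -0.0112 -0.3603]
 [ 0.2785  0.5541  0.7845 -0.3114]
 [-0.3361 -0.7089  0.62   -0.7171]
 [ 0.      0.      0.      1.    ]]
top 43.6784797420925 323.36930107197674 205.68190486094673 dict_keys(['pixels', 'vfov', 'cx', 'cy', 'extrinsics'])
[[-0.014  -0.9999 -0.0071  0.2017]
 [ 0.9869 -0.0149  0.1605 -0.4882]
 [-0.1606 -0.0047  0.987  -1.2159]
 [ 0.      0.      0.      1.    ]]
wrist 69.81018233690348 322.0652026440784 199.00030807091505 dict_keys(['pixels', 'vfov', 'cx', 'cy', 'extrinsics'])
[[-0.2686 -0.9632  0.0021  0.6731]
 [ 0.9337 -0.2609 -0.2452  0.0312]
 [ 0.2367 -0.0639  0.9695 -0.389 ]
 [ 0.      0.      0.      1.    ]]
```

View pics/scene0.png

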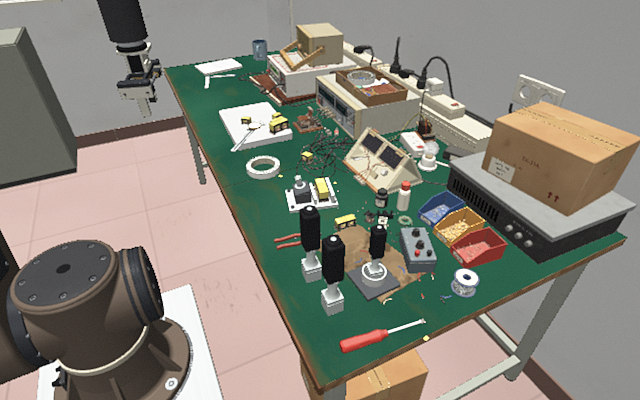

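View pics/top0.png

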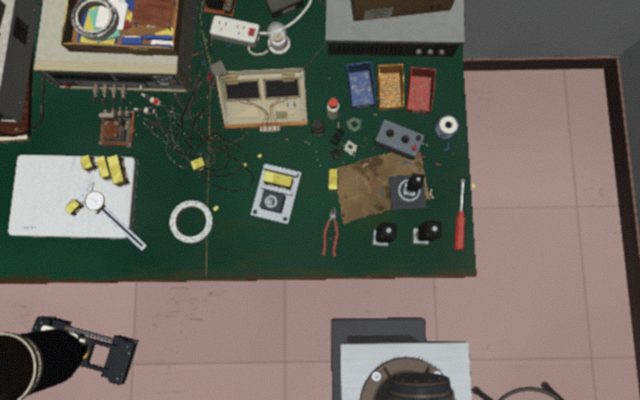

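View pics/wrist0.png

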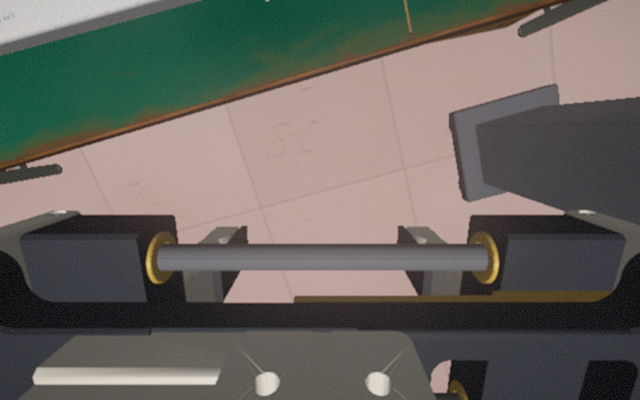

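```bash
cat > h.py <<'E'
import numpy as np, cv2
from station import *
from scipy.spatial.transform import Rotation as Rn
np.set_printoptions(precision=4,suppress=True)
def cam(f):
    f_=200/np.tan(np.radians(f["vfov"])/2); return f_,f["cx"],f["cy"],np.array(f["extrinsics"])
def proj(f,P):
    F,cx,cy,E=cam(f); p=E[:3,:3]@np.asarray(P,float)+E[:3,3]
    return np.array([cx+F*p[0]/-p[2], cy-F*p[1]/-p[2]])
def ray(f,u,v):
    F,cx,cy,E=cam(f); d=np.array([(u-cx)/F,-(v-cy)/F,-1.]); R=E[:3,:3]
    return -R.T@E[:3,3], R.T@d/np.linalg.norm(d)
def plane(f,u,v,z):
    o,d=ray(f,u,v); return o+d*(z-o[2])/d[2]
def tri(*fuv):
    A=np.zeros((3,3));b=np.zeros(3)
    for f,u,v in fuv:
        o,d=ray(f,u,v);M=np.eye(3)-np.outer(d,d);A+=M;b+=M@o
    p=np.linalg.solve(A,b); return p,[np.linalg.norm(np.cross(p-ray(f,u,v)[0],ray(f,u,v)[1])) for f,u,v in fuv]
def crop(f,x0,y0,x1,y1,s,name):
    im=cv2.cvtColor(f["pixels"],cv2.COLOR_RGB2BGR)[y0:y1,x0:x1]
    im=cv2.resize(im,None,fx=s,fy=s,interpolation=cv2.INTER_CUBIC)
    st=20 if s<8 else 10
    for x in range((x0//st+1)*st,x1,st): cv2.putText(im,str(x),(int((x-x0)*s)-10,8),0,.35,(0,255,255),1); cv2.line(im,(int((x-x0)*s),10),(int((x-x0)*s),16),(0,255,255),1)
    for y in range((y0//st+1)*st,y1,st): cv2.putText(im,str(y),(0,int((y-y0)*s)+4),0,.35,(0,255,255),1)
    cv2.imwrite("pics/"+name,im)
def rot(s=None):
    s=s or get_state(); return Rn.from_euler('xyz',s["ee_rot"])
E
python3 - <<'E'
from h import *
for n in ["scene","top"]:
    f=grab_frame(n); o,_=ray(f,320,200); print(n,o)
    if n=="top": 
        crop(f,240,150,480,270,3.3,"t1.png")
        for p in [(274,193),(408,190),(385,233),(430,231)]: print(p,plane(f,*p,0.0))
    else: crop(f,260,160,420,320,3.7,"s1.png")
E
```

```text
scene [ 0.1699 -0.493   0.6849]
top [0.2894 0.1886 1.2799]
(274, 193) [0.5331 0.3232 0.    ]
(408, 190) [ 0.5357 -0.0266  0.    ]
(385, 233) [0.424  0.0372 0.    ]
(430, 231) [ 0.4275 -0.0787  0.    ]
```

View pics/t1.png

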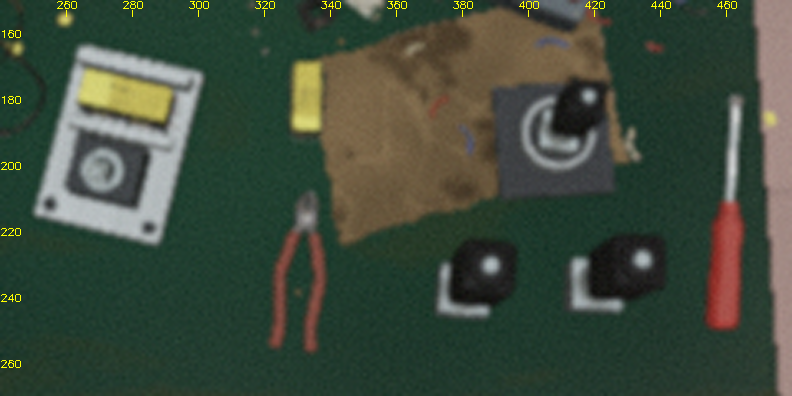

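View pics/s1.png

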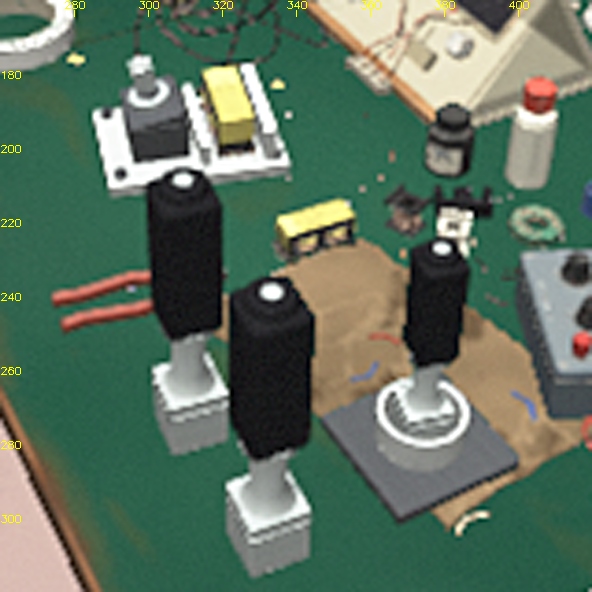

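```bash
python3 - <<'E'
from h import *
s=get_state(); R=rot(s).as_matrix(); p=s["eef_pos"]; print(R)
f=grab_frame("wrist"); E=cam(f)[3]
o=-E[:3,:3].T@E[:3,3]; print("cam pos in tool",R.T@(o-p)); Rc=R.T@E[:3,:3].T; print("cam axes in tool (cols)",Rc)
np.savez("wc.npz",t=R.T@(o-p),Rc=Rc)
print(proj(f,p), proj(f,p+R[:,0]*-0.0188))
t=grab_frame("top");sc=grab_frame("scene")
print("tcp in scene/top",proj(sc,p),proj(t,p))
crop(sc,80,60,200,140,5,"tcp_s.png"); crop(t,20,300,160,399,5,"tcp_t.png")
for z,n,pts in [(0.012,"jig",[(251,214),(289,223),(264,164),(301,172)]),(0.010,"stand",[(390,176),(424,174),(393,210),(426,207)])]:
    P=[plane(t,*q,z) for q in pts]; print(n,*P,np.mean(P,0)); print([np.linalg.norm(P[i]-P[j]) for i,j in [(0,1),(2,3),(0,2),(1,3)]])
E
```

```text
[[-0.0001  0.9633 -0.2686]
 [-0.0008 -0.2686 -0.9633]
 [-1.      0.0001  0.0008]]
cam pos in tool [-0.1576  0.0653  0.0009]
cam axes in tool (cols) [[-0.0006  0.2453 -0.9694]
 [-0.      0.9694  0.2453]
 [ 1.      0.0002 -0.0006]]
[320.395  240.7595] [320.2154 254.5894]
tcp in scene/top [149.9943 107.9734] [103.0958 343.3843]
jig [0.4768 0.381  0.012 ] [0.4521 0.2833 0.012 ] [0.6083 0.3482 0.012 ] [0.5854 0.2517 0.012 ] [0.5306 0.316  0.012 ]
[np.float64(0.10071067466077521), np.float64(0.09919280685090312), np.float64(0.135484757505739), np.float64(0.13701152252676632)]
stand [0.5716 0.0203 0.01  ] [ 0.5755 -0.0682  0.01  ] [0.482  0.0158 0.01  ] [ 0.4886 -0.0693  0.01  ] [ 0.5294 -0.0253  0.01  ]
[np.float64(0.08862249196831506), np.float64(0.08535711663754174), np.float64(0.0896541354201808), np.float64(0.08696233672850863)]
```

View pics/tcp_s.png

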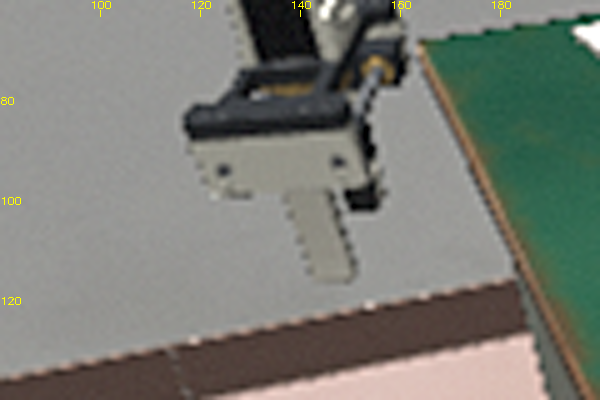

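```bash
python3 - <<'E'
from h import *
t=grab_frame("top");sc=grab_frame("scene")
print(plane(t,270.5,201,.088), tri((t,270.5,201),(sc,297.5,175.5)))
print("driver top",tri((t,418,178.5),(sc,380,226.5)),"B",tri((t,389,229.5),(sc,309.5,208.5)))
crop(sc,270,160,350,220,8,"s2.png"); crop(t,240,155,310,230,8,"t2.png")
R=rot().as_matrix(); p=get_state()["eef_pos"]
T=np.array([0.46,0.335,0.215]); print(R.T@(T-p))
E
```

```text
[0.4967 0.3224 0.088 ] (array([0.4953, 0.3217, 0.0945]), [np.float64(0.0003577631779070694), np.float64(0.00035776317790697657)])
driver top (array([ 0.5308, -0.0228,  0.1663]), [np.float64(0.0007837068336862332), np.float64(0.0007837068336859593)]) B (array([0.4098, 0.0524, 0.2033]), [np.float64(0.00031245246308311727), np.float64(0.00031245246308313045)])
[0.0116 0.3531 0.2287]
```

View pics/s2.png

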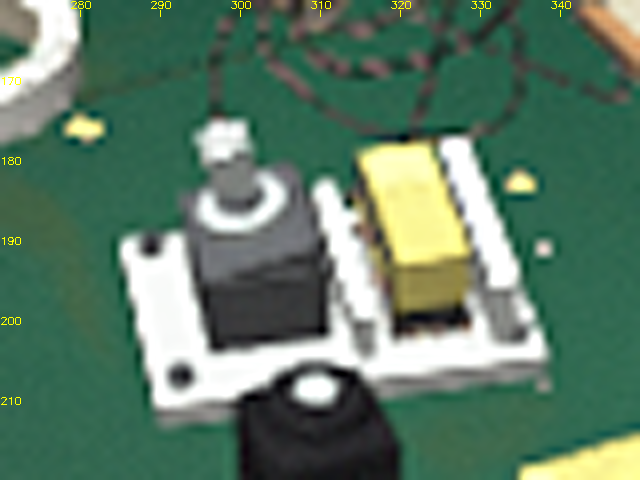

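View pics/t2.png

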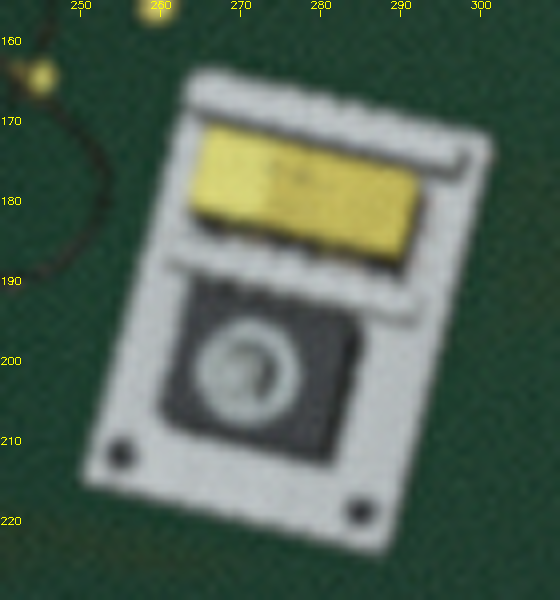

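```bash
python3 -m crank '[[0.0,0.05,0.033,0,0,0,1],[0.0,0.1,0.065,0,0,0,1],[0.0,0.15,0.098,0,0,0,1],[0.0,0.2,0.13,0,0,0,1],[0.0,0.25,0.162,0,0,0,1],[0.005,0.3,0.194,0,0,0,1],[0.01,0.358,0.231,0,0,0,1],[0.01,0.36,0.232,0,0,0,1],[0.01,0.36,0.232,0,0,0,1]]'
python3 - <<'E'
from h import *
f=grab_frame("wrist"); crop(f,0,0,640,400,1.25,"w1.png"); crop(f,250,90,420,220,4.6,"w1c.png")
print(get_state()["q"],proj(f,[.497,.322,.088]))
E
```

```text
t: 1.62
eef_pos: [0.4661, 0.3296, 0.2166]
ee_rot: [3.123, 1.571, 1.279]
force: [-0.0, 0.3, -0.1]
width: 0.0875
[ 0.9596  0.1952 -0.2371 -0.0001 -1.1381  0.339 ] [319.9922 161.1388]
```

View pics/w1.png

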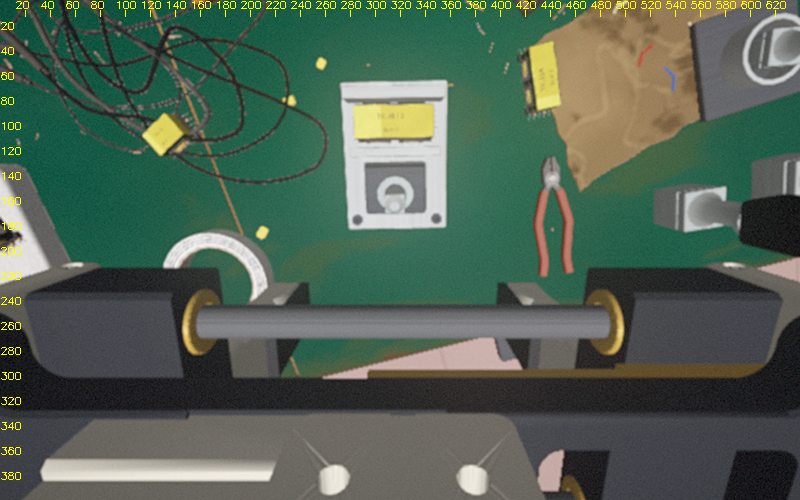

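View pics/w1c.png

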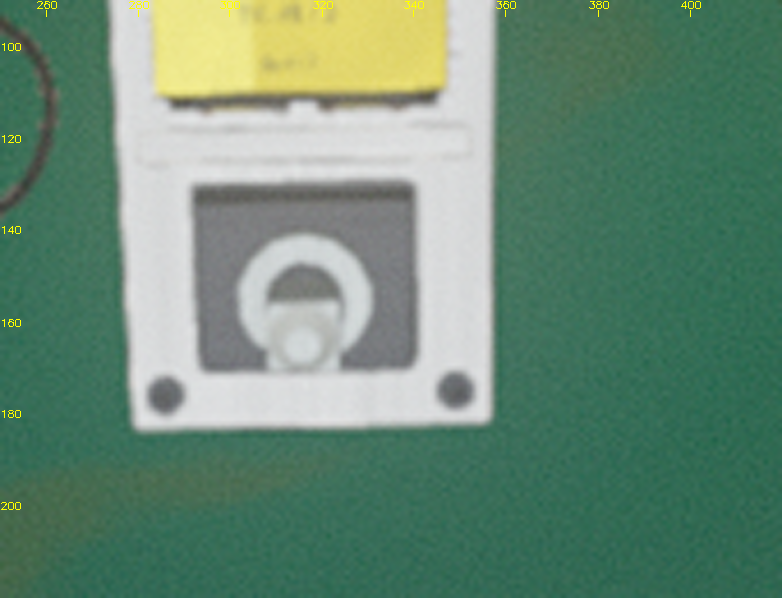

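```bash
python3 - <<'E'
from h import *
f=grab_frame("wrist"); s=get_state(); r=rot(s); p=s["eef_pos"]
# plate corners
P=[plane(f,u,v,.012) for u,v in [(279,183.5),(357,182),(274,72),(357,68)]]
print(P, [np.linalg.norm(P[i]-P[j]) for i,j in [(0,1),(2,3),(0,2),(1,3)]])
H=plane(f,316,165,.088); print("H",H)
im=cv2.cvtColor(f["pixels"],cv2.COLOR_RGB2BGR); crop(f,255,50,385,200,4,"w1d.png")
r2=r*Rn.from_rotvec([0,0,.21]); T=H-r2.apply([.03,.02,0]); print(T, r.inv().apply(T-p))
E
```

```text
[array([0.4747, 0.3843, 0.012 ]), array([0.4496, 0.2872, 0.012 ]), array([0.603 , 0.3494, 0.012 ]), array([0.5811, 0.2546, 0.012 ])] [np.float64(0.10029415718743699), np.float64(0.09728406571751529), np.float64(0.13303147774188345), np.float64(0.13547365157863192)]
H [0.4939 0.3277 0.088 ]
[0.469  0.3346 0.1132] [ 0.1036  0.0025 -0.0046]
```

View pics/w1d.png

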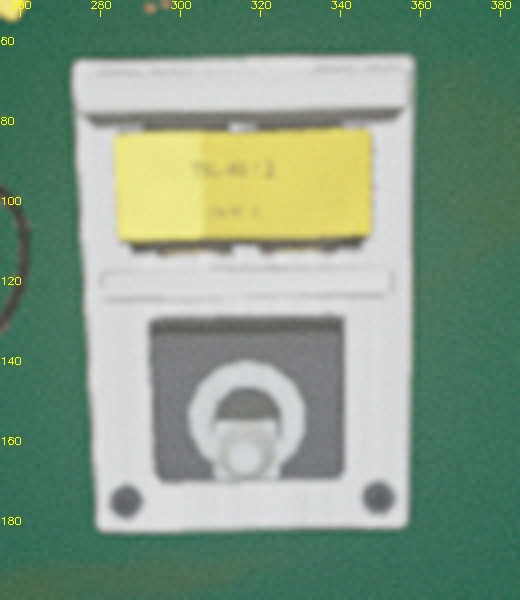

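```bash
python3 -m crank '[[0.03,0,-0.001,0,0,0.06,1],[0.06,0.001,-0.002,0,0,0.12,1],[0.09,0.002,-0.004,0,0,0.18,1],[0.104,0.0025,-0.0045,0,0,0.21,1],[0.104,0.0025,-0.0045,0,0,0.21,1],[0.104,0.0025,-0.0045,0,0,0.21,1]]'
python3 - <<'E'
from h import *
f=grab_frame("wrist"); crop(f,200,90,440,270,3.3,"w2.png")
s=get_state();print(s["q"],rot(s).as_matrix(),s["eef_pos"])
E
```

```text
t: 2.48
eef_pos: [0.4693, 0.3351, 0.1135]
ee_rot: [1.577, 1.361, -0.264]
force: [-0.2, -0.4, 0.3]
width: 0.0879
[ 1.0862  0.2347 -0.5901  0.3122 -0.7235 -0.0191] [[ 0.2014  0.9422 -0.2677]
 [-0.054  -0.2622 -0.9635]
 [-0.978   0.2085 -0.002 ]] [0.4696 0.3351 0.1137]
```

View pics/w2.png

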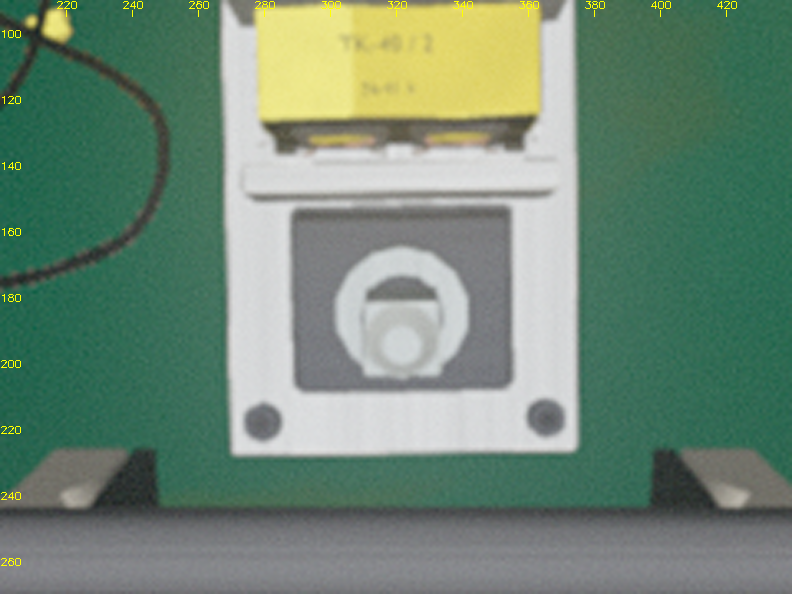

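```bash
python3 - <<'E'
from h import *
f=grab_frame("wrist"); s=get_state(); r=rot(s); p=s["eef_pos"]
H=plane(f,321.5,194.3,.088); print("H",H, r.inv().apply(H-p))
P=[plane(f,u,v,.012) for u,v in [(270,227.5),(374.5,226.5),(280,217),(365,216)]]
print(*P,np.linalg.norm(P[1]-P[0]),np.arctan2(*(P[1]-P[0])[:2])+np.pi, np.arctan2(*(P[3]-P[2])[:2])+np.pi,np.linalg.norm(P[3]-P[2]))
# next: view over stand: driver approx (0.531,-0.023)
r0=r*Rn.from_rotvec([0,0,-.21]); print(r0.as_matrix())
for T in ([.46,.335,.26],[.46,0.0,.27]): print(r.inv().apply(np.array(T)-p), r0.inv().apply(np.array(T)-p))
E
```

```text
H [0.4952 0.3274 0.088 ] [0.0307 0.0206 0.0005]
[0.4765 0.3833 0.012 ] [0.451 0.288 0.012] [0.4835 0.3715 0.012 ] [0.463 0.294 0.012] 0.09869631389590978 0.2612828792593427 0.2591438779554527 0.08016942168261912
[[ 0.0007  0.9634 -0.2682]
 [ 0.002  -0.2682 -0.9634]
 [-1.      0.0001 -0.0021]]
[-0.145   0.0213  0.0022] [-0.1463 -0.0094  0.0022]
[-0.1367  0.1114  0.3249] [-0.157   0.0805  0.3249]
```

```bash
python3 - <<'E'
from h import *
s=get_state(); r=rot(s); p=s["eef_pos"]
for T in ([.46,.335,.27],[.495,-.012,.27]): print(r.inv().apply(np.array(T)-p))
E
```

```text
[-0.1548  0.0234  0.0021]
[-0.129   0.1475  0.327 ]
```

```bash
python3 -m crank '[[-0.055,0.008,0.001,0,0,-0.05,1],[-0.11,0.017,0.002,0,0,-0.1,1],[-0.15,0.04,0.03,0,0,-0.15,1],[-0.148,0.06,0.085,0,0,-0.21,1],[-0.144,0.08,0.14,0,0,-0.21,1],[-0.14,0.1,0.195,0,0,-0.21,1],[-0.135,0.12,0.25,0,0,-0.21,1],[-0.131,0.138,0.3,0,0,-0.21,1],[-0.129,0.1475,0.327,0,0,-0.21,1],[-0.129,0.1475,0.327,0,0,-0.21,1]]'
python3 -m crank '[[0,0,0,0,0,0,1],[0,0,0,0,0,0,1]]'
python3 - <<'E'
from h import *
f=grab_frame("wrist"); crop(f,0,0,640,400,1.25,"w3.png"); crop(f,220,30,420,250,2.7,"w3c.png")
s=get_state();print(s["q"],rot(s).as_matrix(),proj(f,[.5308,-.0228,.165]))
E
```

```text
t: 3.82
eef_pos: [0.4948, -0.0145, 0.2704]
ee_rot: [2.556, 1.569, 0.711]
force: [-0.1, 0.7, -0.1]
width: 0.0878
t: 4.08
eef_pos: [0.4947, -0.012, 0.2697]
ee_rot: [2.698, 1.57, 0.856]
force: [-0.1, 0.3, -0.5]
width: 0.0875
[ 0.3736  0.0303 -0.3047 -0.0002 -1.2355  0.9266] [[ 0.0002  0.9636 -0.2673]
 [ 0.0003 -0.2673 -0.9636]
 [-1.      0.0001 -0.0003]] [321.7744 157.7862]
```

View pics/w3.png

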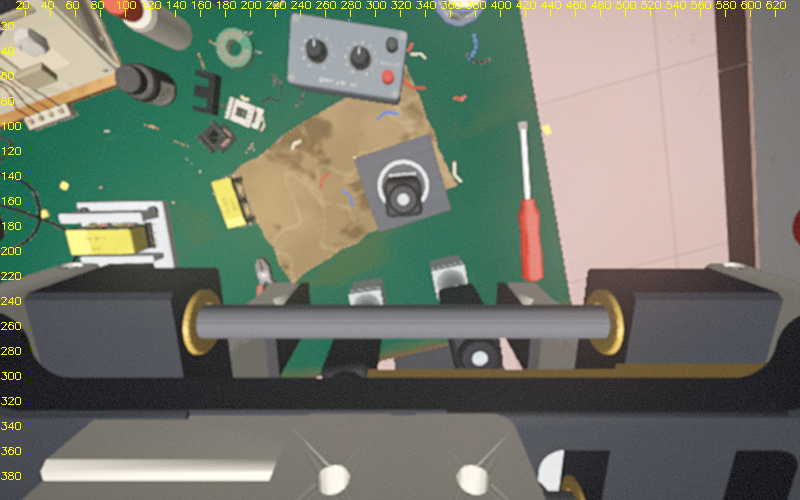

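View pics/w3c.png

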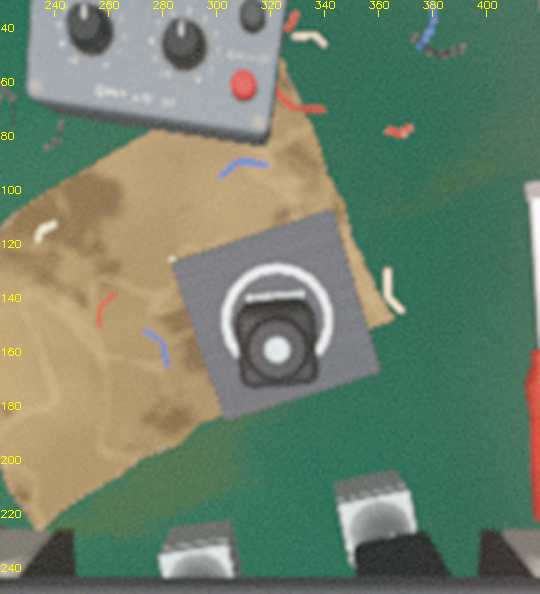

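```bash
python3 - <<'E'
from h import *
f=grab_frame("wrist"); crop(f,295,120,350,185,9,"w3d.png")
s=get_state(); r=rot(s); p=s["eef_pos"]
im=f["pixels"].astype(int); sub=im[120:185,295:350]
m=(sub.max(2)>190).astype(np.uint8); n,l,st,c=cv2.connectedComponentsWithStats(m); print([(st[i],c[i]+[295,120]) for i in range(1,n) if st[i][4]>10])
m=(sub.max(2)<60).astype(np.uint8); m=cv2.morphologyEx(m,cv2.MORPH_CLOSE,np.ones((5,5)))
cs,_=cv2.findContours(m,0,1); k=max(cs,key=cv2.contourArea); q=cv2.minAreaRect(k); print(q)
D=plane(f,322.5,159.7,.165); print("D",D,r.inv().apply(D-p))
E
```

```text
[(array([  7,   8,  41,  34, 276], dtype=int32), array([322.0399, 141.1594])), (array([17, 18, 21,  3, 34], dtype=int32), array([321.5882, 139.    ])), (array([23, 35,  9,  9, 64], dtype=int32), array([322.2344, 158.9531]))]
((40.0, 38.0), (0.0, 0.0), 0.0)
D [ 0.5289 -0.0229  0.165 ] [0.1046 0.0359 0.0014]
```

View pics/w3d.png

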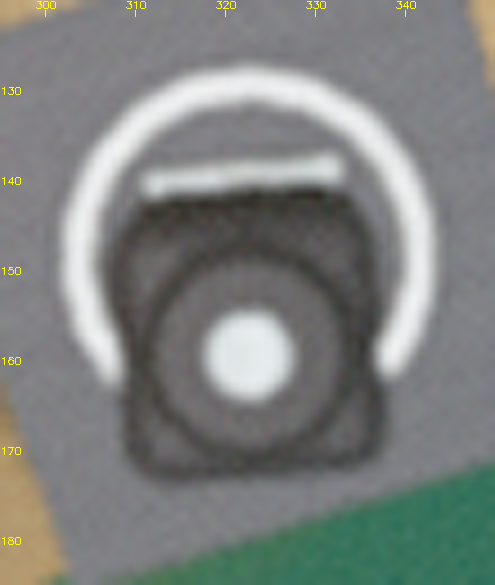

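```bash
python3 - <<'E'
from h import *
t=grab_frame("top");sc=grab_frame("scene")
print("C",tri((t,434.5,228.5),(sc,333.2,239)))
E
python3 -m crank '[[0.03,0.019,0.001,-0.03,0,0,1],[0.06,0.0365,0.0013,-0.09,0,0,1],[0.09,0.0365,0.0013,-0.09,0,0,1],[0.12,0.0365,0.0013,-0.09,0,0,1],[0.15,0.0365,0.0013,-0.09,0,0,1],[0.164,0.0365,0.0013,-0.09,0,0,1],[0.164,0.0365,0.0013,-0.09,0,0,1],[0.164,0.0365,0.0013,-0.09,0,0,1]]'
python3 - <<'E'
from h import *
f=grab_frame("wrist"); crop(f,150,60,490,300,2.3,"w4.png")
f=grab_frame("scene"); crop(f,290,170,450,320,4,"s4.png")
E
```

```text
C (array([ 0.4111, -0.0464,  0.2026]), [np.float64(0.00019193598002794702), np.float64(0.00019193598002789639)])
t: 5.28
eef_pos: [0.5303, -0.0236, 0.1066]
ee_rot: [1.874, 1.569, 0.122]
force: [0.2, 0.6, 0.6]
width: 0.0877
```

View pics/w4.png

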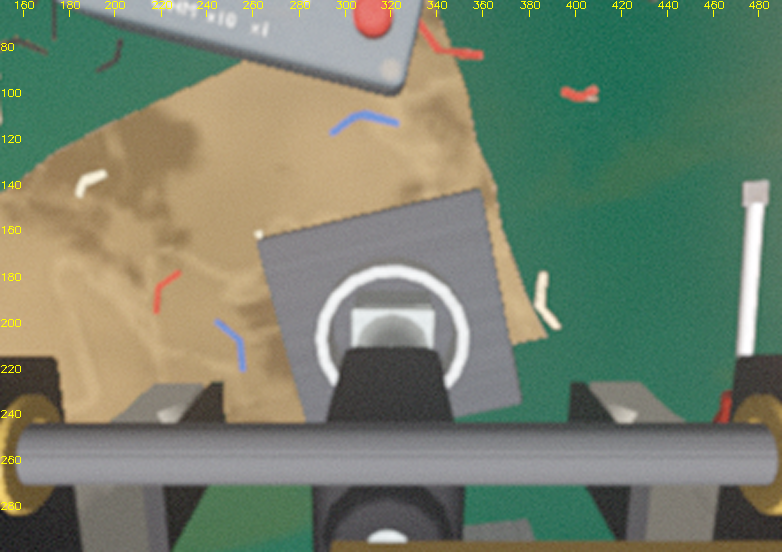

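View pics/s4.png

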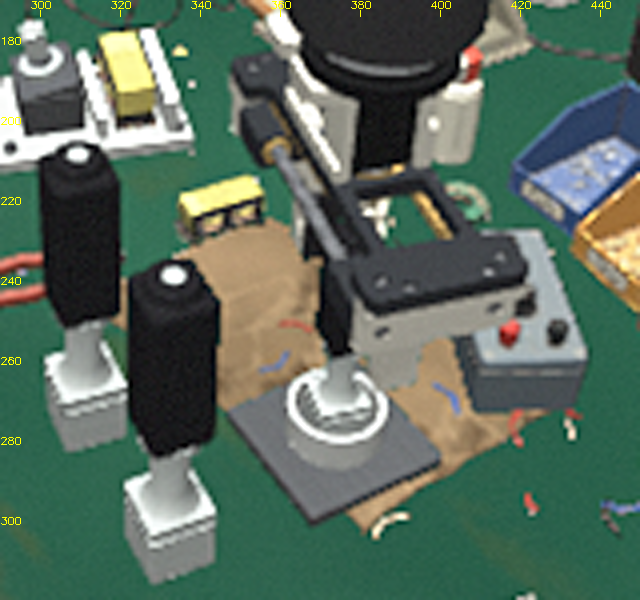

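```bash
python3 -m crank '[[0,0,0,0,0,0,0.3],[0,0,0,0,0,0,0.2],[0,0,0,0,0,0,0.1],[0,0,0,0,0,0,0.1],[0,0,0,0,0,0,0.1],[0,0,0,0,0,0,0.1]]' 45
python3 - <<'E'
from h import *
f=grab_frame("wrist"); crop(f,150,60,490,300,2.3,"w5.png")
print(get_state())
E
```

```text
t: 6.12
eef_pos: [0.5294, -0.0238, 0.1054]
ee_rot: [-1.319, 1.571, -3.071]
force: [-0.2, 1.2, 0.0]
width: 0.0332
{'t': 6.175, 'q': array([ 0.3254,  0.2362, -0.4681,  0.    , -0.8665,  1.0636]), 'qd': array([ 0.0009, -0.0012,  0.0027,  0.    ,  0.0002, -0.0019]), 'joint_efforts': array([ -0.1523, -43.0092,  23.699 ,   5.6626,   0.0378,   0.0022]), 'eef_pos': array([ 0.5295, -0.0238,  0.1055]), 'ee_rot': array([ 1.5525,  1.5708, -0.2001]), 'force': array([0.5258, 0.1011, 0.2801]), 'moment': array([ 0.08  , -0.0034, -0.0042]), 'width': 0.02968877479983084}
```

View pics/w5.png

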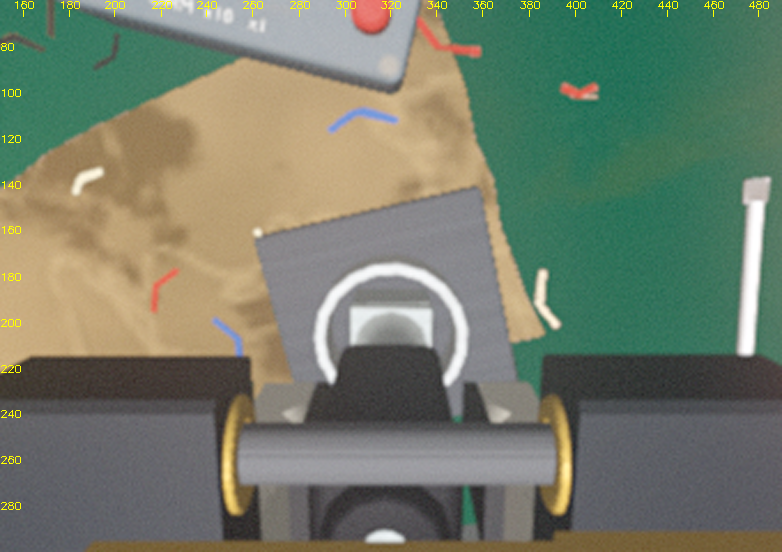

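```bash
python3 -m crank '[[0,0,0,0,0,0,0.1],[0,0,0,0,0,0,0.1],[0,0,0,0,0,0,0.1],[-0.02,0,0,0,0,0,0.1],[-0.05,0,0,0,0,0,0.1],[-0.09,0,0,0,0,0,0.1],[-0.13,0,0,0,0,0,0.1],[-0.13,0,0,0,0,0,0.1],[-0.13,0,0,0,0,0,0.1]]' 45
python3 - <<'E'
from h import *
f=grab_frame("wrist"); crop(f,150,60,490,300,2.3,"w6.png")
f=grab_frame("scene"); crop(f,290,120,450,270,4,"s6.png")
print(get_state())
E
```

```text
t: 7.3
eef_pos: [0.5287, -0.0238, 0.2347]
ee_rot: [-1.672, 1.57, 2.859]
force: [-0.6, -0.2, -2.8]
width: 0.0277
{'t': 7.4, 'q': array([ 0.3253,  0.1145, -0.2943, -0.0005, -1.1645,  1.0636]), 'qd': array([-0.0004,  0.0057,  0.0003,  0.0034, -0.0015,  0.0007]), 'joint_efforts': array([  0.0006, -39.6597,  29.7211,   7.1008,   0.0914,   0.0001]), 'eef_pos': array([ 0.5285, -0.024 ,  0.234 ]), 'ee_rot': array([-1.2486,  1.5683, -3.0014]), 'force': array([-0.28  , -0.3079, -2.0804]), 'moment': array([ 0.0361, -0.0613,  0.0327]), 'width': 0.027852073944454984}
```

View pics/w6.png

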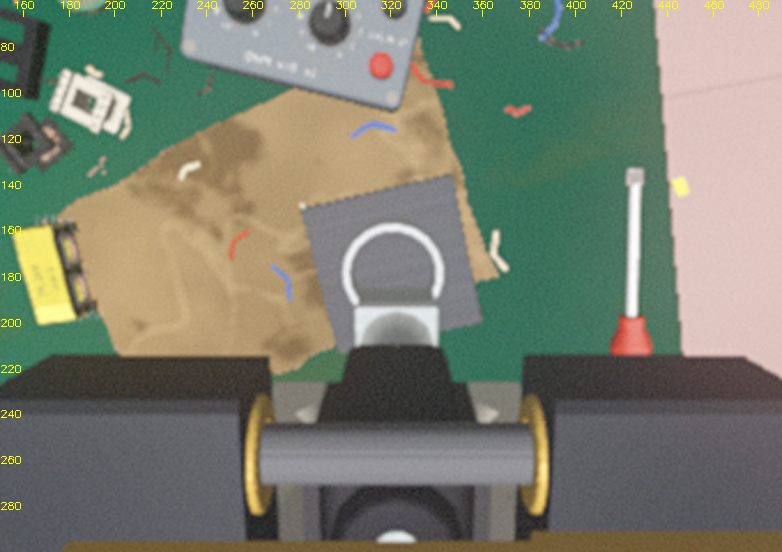

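View pics/s6.png

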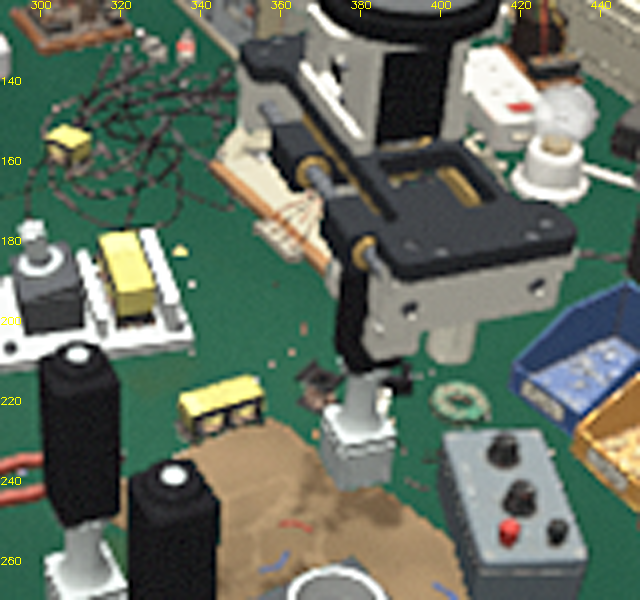

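```bash
python3 - <<'E'
from h import *
f=grab_frame("wrist"); crop(f,290,175,355,225,10,"w6d.png")
s=get_state(); r=rot(s); p=s["eef_pos"]
for z in (0,.034):
  for sg in (-1,1): print(z,sg,proj(f,p+r.apply([.0962-z,.01425,sg*.01425])))
E
```

```text
0 -1 [305.1654 184.5665]
0 1 [336.7669 184.5597]
0.034 -1 [302.7132 193.0616]
0.034 1 [338.9328 193.0534]
```

View pics/w6d.png

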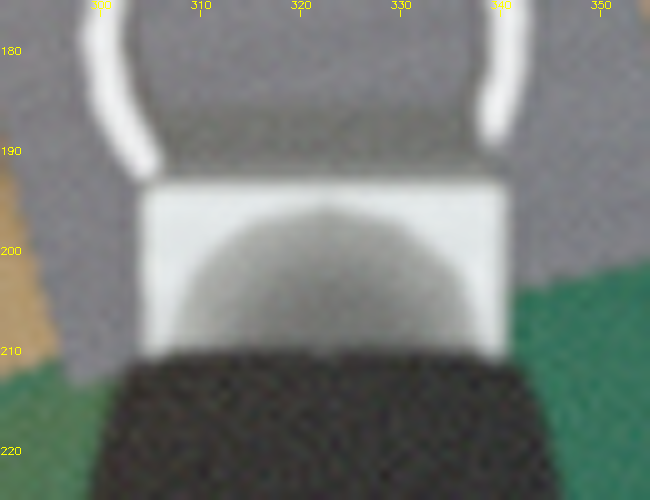

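```bash
cat > tgt.py <<'E'
from h import *
psi=-.26; a=.21
sx=np.array([-np.sin(a)*np.cos(psi),-np.sin(a)*np.sin(psi),np.cos(a)])
X=-sx; Y=np.array([np.cos(a)*np.cos(psi),np.cos(a)*np.sin(psi),np.sin(a)]); Z=np.cross(X,Y)
RT=Rn.from_matrix(np.c_[X,Y,Z])
H=np.array([.4952,.3274,.088])-.0012*Z
def tcp(g,ey=-.0005): return H-RT.apply([.0702+g,ey,0])
E
python3 - <<'E'
from tgt import *
s=get_state(); r=rot(s); p=s["eef_pos"]
print(RT.as_matrix(),H)
for g in (.1,.05): T=tcp(g); print(g,T,r.inv().apply(T-p),(r.inv()*RT).as_rotvec())
E
```

```text
[[ 0.2015  0.9452 -0.2571]
 [-0.0536 -0.2514 -0.9664]
 [-0.978   0.2085  0.    ]] [0.4955 0.3286 0.088 ]
0.1 [0.4617 0.3376 0.2546] [-0.0205 -0.1313 -0.3434] [ 0.0779 -0.0071  0.2122]
0.05 [0.4718 0.3349 0.2057] [ 0.0284 -0.1208 -0.3427] [ 0.0779 -0.0071  0.2122]
```

```bash
python3 -m crank '[[-0.01,-0.01,-0.04,0,0,0,0.1],[-0.015,-0.03,-0.09,0.02,0,0,0.1],[-0.02,-0.05,-0.14,0.04,0,0.02,0.1],[-0.02,-0.07,-0.19,0.06,0,0.06,0.1],[-0.02,-0.09,-0.24,0.078,-0.003,0.11,0.1],[-0.02,-0.11,-0.29,0.078,-0.005,0.16,0.1],[-0.0205,-0.131,-0.343,0.078,-0.007,0.212,0.1],[-0.0205,-0.131,-0.343,0.078,-0.007,0.212,0.1],[-0.0205,-0.131,-0.343,0.078,-0.007,0.212,0.1]]'
python3 -m crank '[[0,0,0,0,0,0,0.1]]'
python3 - <<'E'
from tgt import *
s=get_state(); r=rot(s); p=s["eef_pos"]; print(s["q"],s["force"],s["width"])
f=grab_frame("wrist"); crop(f,260,90,390,230,4.2,"w7.png")
for g in (.05,.03,0): T=tcp(g); print(g,r.inv().apply(T-p),(r.inv()*RT).as_rotvec())
E
```

```text
t: 8.57
eef_pos: [0.462, 0.3371, 0.2548]
ee_rot: [1.566, 1.36, -0.263]
force: [0.0, 0.3, -2.7]
width: 0.0282
t: 8.7
eef_pos: [0.4629, 0.3362, 0.2556]
ee_rot: [1.574, 1.359, -0.258]
force: [0.4, -0.5, -1.1]
width: 0.0278
[ 1.1082  0.0975 -0.3784  0.2375 -1.0635  0.0888] [ 0.4315 -0.4817 -1.0611] 0.027832779699727205
0.05 [ 0.0507 -0.0017 -0.001 ] [-0.0014 -0.0004 -0.0016]
0.03 [ 0.0707 -0.0018 -0.001 ] [-0.0014 -0.0004 -0.0016]
0 [ 0.1007 -0.0018 -0.001 ] [-0.0014 -0.0004 -0.0016]
```

View pics/w7.png

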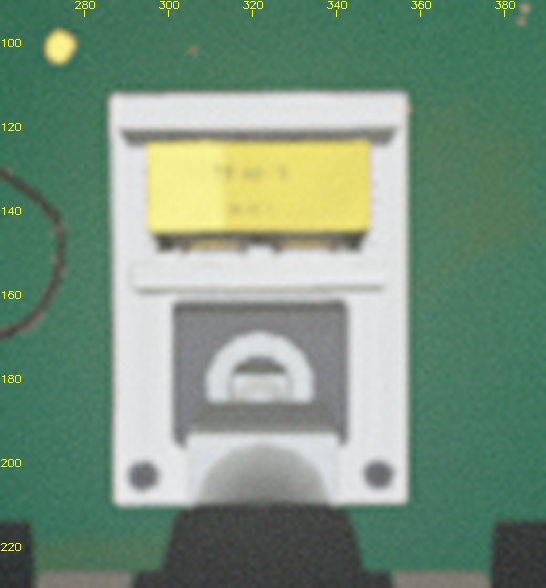

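```bash
python3 - <<'E'
from tgt import *
f=grab_frame("wrist"); crop(f,295,160,350,215,10,"w7d.png")
ps=[]; 
for i in range(4):
    grab_frame("top"); s=get_state(); ps.append(np.r_[s["eef_pos"],s["ee_rot"]])
print(np.array(ps))
g=f["pixels"].astype(float).mean(2)
for row in (180,181,182,183): print(row,g[row,308:336].astype(int))
for row in (197,200): print(row,g[row,298:346].astype(int))
for row in (186,188,190): print(row,g[row,298:346].astype(int))
E
```

```text
[[ 0.4631  0.3362  0.2561  1.5779  1.3589 -0.2547]
 [ 0.4631  0.3363  0.2561  1.5787  1.3588 -0.2538]
 [ 0.463   0.3365  0.2562  1.579   1.3587 -0.2533]
 [ 0.4629  0.3366  0.2561  1.5786  1.3588 -0.2535]]
180 [138 179 210 220 217 213 199 199 217 220 216 211 210 209 208 208 211 216
 219 218 204 201 215 220 221 205 173 137]
181 [137 179 212 218 216 209 192 196 215 214 206 203 203 202 200 200 199 203
 210 212 197 196 214 221 221 208 171 136]
182 [138 179 211 218 216 208 187 190 209 205 198 198 199 199 200 195 194 193
 199 207 196 197 217 223 222 206 173 138]
183 [140 176 209 220 217 211 191 186 201 199 199 201 206 206 205 200 195 192
 193 197 192 194 217 220 221 208 172 136]
197 [228 229 227 225 217 212 211 217 219 219 220 219 220 219 220 218 204 197
 189 183 184 181 175 173 171 173 174 174 178 181 183 191 201 213 218 220
 219 219 220 222 220 214 211 217 225 225 225 227]
200 [225 227 230 230 229 228 223 215 216 216 218 215 203 195 183 177 178 172
 170 167 165 164 162 160 157 159 161 160 162 163 164 168 171 174 180 191
 203 213 219 218 219 215 219 224 226 224 227 225]
186 [227 229 206 156 125 130 127 128 129 127 122 123 130 133 134 130 129 124
 127 129 127 130 132 129 131 132 125 126 122 125 123 124 129 131 130 127
 120 120 119 123 122 128 126 126 156 203 225 227]
188 [227 227 212 168 133 128 132 132 125 121 122 123 124 122 122 121 121 118
 124 121 118 120 124 120 122 119 117 118 121 122 120 122 121 119 121 117
 123 120 120 119 121 127 126 130 158 203 224 226]
190 [229 228 212 168 132 132 126 127 122 123 126 124 124 121 123 122 125 126
 125 128 124 126 122 123 124 127 124 123 125 123 122 125 123 124 122 123
 123 118 123 127 122 125 125 129 158 202 225 227]
```

View pics/w7d.png

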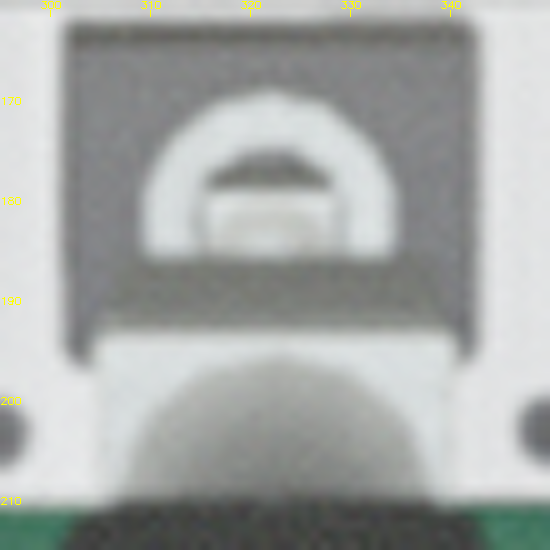

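```bash
python3 - <<'E'
from tgt import *
f=grab_frame("wrist"); s=get_state(); r=rot(s); p=s["eef_pos"]
E=cam(f)[3]; o=-E[:3,:3].T@E[:3,3]; print(r.inv().apply(o-p), (r.inv()*Rn.from_matrix(E[:3,:3].T)).as_matrix())
pr=lambda x,y,z=0: proj(f,p+r.apply([x,y,z]))
print("top edge",pr(.0622,.01425),"bottom",pr(.0962,.01425), pr(.0962,.01325),pr(.0982,.01325))
for dy in (0,-.0018,-.003): print(dy,"head edge",pr(.0702+.1007+.005,.008+dy),pr(.0702+.1007+.002,.006+dy))
E
```

```text
[-0.1577  0.0653  0.001 ] [[-0.0006  0.2453 -0.9694]
 [-0.0002  0.9694  0.2453]
 [ 1.      0.0004 -0.0005]]
top edge [320.6059 193.2972] bottom [320.7697 184.7803] [320.7711 185.8671] [320.7794 185.4255]
0 head edge [321.0334 176.6386] [321.0279 178.7657]
-0.0018 head edge [321.0351 178.1481] [321.0296 180.2833]
-0.003 head edge [321.0363 179.1522] [321.0307 181.2928]
```

```bash
python3 -m crank '[[0.03,-0.002,-0.0006,0,0,0,0.1],[0.06,-0.002,-0.0006,0,0,0,0.1],[0.066,-0.002,-0.0006,0,0,0,0.1],[0.066,-0.002,-0.0006,0,0,0,0.1]]'
python3 - <<'E'
from tgt import *
f=grab_frame("wrist"); crop(f,275,130,370,225,6,"w8.png")
sc=grab_frame("scene"); crop(sc,250,80,350,220,4.2,"s8.png")
t=grab_frame("top"); crop(t,230,150,320,240,6,"t8.png")
s=get_state(); r=rot(s); p=s["eef_pos"];print(s["force"],p)
T=tcp(0);print(r.inv().apply(T-p),(r.inv()*RT).as_rotvec())
E
```

```text
t: 9.55
eef_pos: [0.4746, 0.3349, 0.1915]
ee_rot: [1.576, 1.358, -0.255]
force: [-0.1, -0.3, -1.9]
width: 0.028
[ 0.0267  0.2753 -1.7519] [0.4747 0.3355 0.1924]
[0.0365 0.0001 0.0015] [-0.0004 -0.0032 -0.0028]
```

View pics/w8.png

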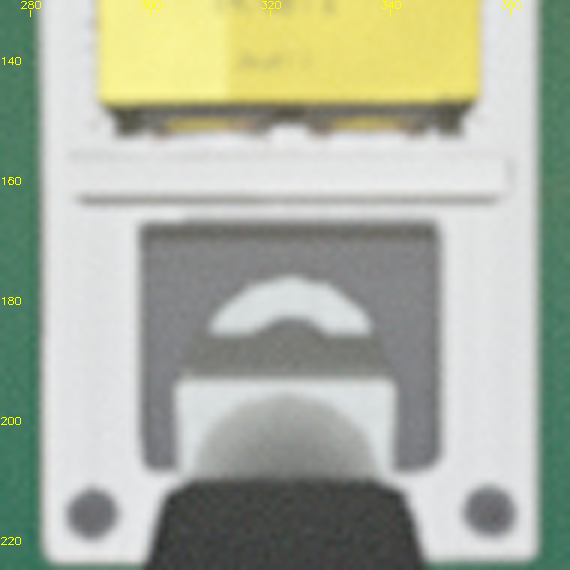

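View pics/s8.png

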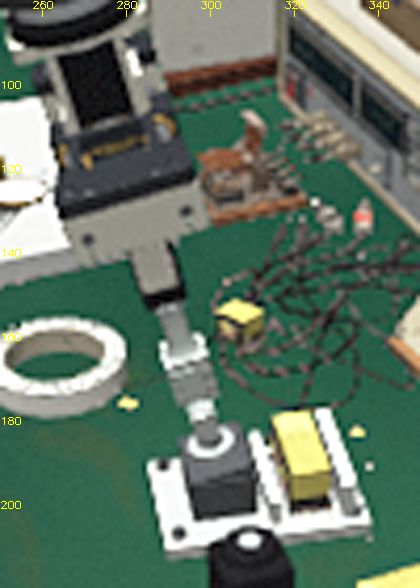

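```bash
python3 -m crank '[[0.0,0,0.0012,0,0,0,0.1],[0.006,0,0.0012,0,0,0,0.1],[0.01,0,0.0012,0,0,0,0.1],[0.01,0,0.0012,0,0,0,0.1]]'
python3 - <<'E'
from tgt import *
f=grab_frame("wrist"); crop(f,275,130,370,225,6,"w9.png")
s=get_state(); r=rot(s); p=s["eef_pos"];print(s["force"],s["moment"],p)
T=tcp(0);print(r.inv().apply(T-p),(r.inv()*RT).as_rotvec())
E
```

```text
t: 10.2
eef_pos: [0.4759, 0.3328, 0.1807]
ee_rot: [1.572, 1.359, -0.259]
force: [-0.4, 0.4, -2.4]
width: 0.0274
[-0.2333 -0.1119 -1.7773] [ 0.2195  0.8559 -0.0308] [0.476  0.3329 0.1809]
[ 0.0249  0.0006 -0.0008] [-0.0001 -0.0006 -0.0019]
```

View pics/w9.png

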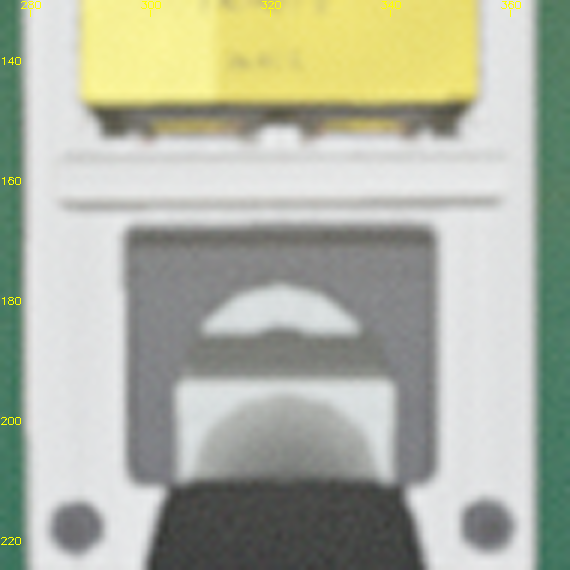

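```bash
python3 -m crank '[[0.004,0.0003,-0.0005,0,0,0,0.1],[0.008,0.0003,-0.0005,0,0,0,0.1],[0.008,0.0003,-0.0005,0,0,0,0.1]]'
python3 - <<'E'
from tgt import *
f=grab_frame("wrist"); crop(f,275,130,370,225,6,"w10.png")
s=get_state(); r=rot(s); p=s["eef_pos"];print(s["force"],s["moment"],p)
T=tcp(0);print(r.inv().apply(T-p),(r.inv()*RT).as_rotvec())
E
```

```text
t: 10.62
eef_pos: [0.478, 0.3328, 0.173]
ee_rot: [1.573, 1.359, -0.258]
force: [0.3, 0.6, -1.8]
width: 0.0282
[ 0.6647  0.3222 -1.7101] [0.1682 0.8081 0.0147] [0.4781 0.333  0.1733]
[ 0.0169  0.0003 -0.0002] [-0.0002 -0.0008 -0.0019]
```

View pics/w10.png

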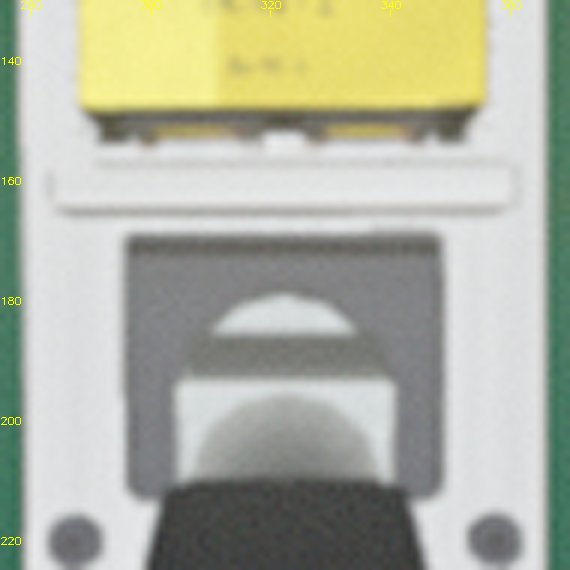

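```bash
python3 -m crank '[[0.004,0.0,0,0,0,0,0.1],[0.008,0,0,0,0,0,0.1],[0.008,0,0,0,0,0,0.1]]'; python3 -m crank '[[0.003,0.0,0,0,0,0,0.1],[0.006,0,0,0,0,0,0.1],[0.006,0,0,0,0,0,0.1]]'
python3 - <<'E'
from tgt import *
f=grab_frame("wrist"); crop(f,275,130,370,225,6,"w11.png")
s=get_state(); r=rot(s); p=s["eef_pos"];print(s["force"],s["moment"],p)
T=tcp(0);print(r.inv().apply(T-p),(r.inv()*RT).as_rotvec())
E
```

```text
t: 11.05
eef_pos: [0.4796, 0.3324, 0.1652]
ee_rot: [1.573, 1.359, -0.258]
force: [0.4, -0.6, -1.7]
width: 0.0278
t: 11.42
eef_pos: [0.4809, 0.3322, 0.1595]
ee_rot: [1.574, 1.359, -0.256]
force: [0.1, -0.3, -0.9]
width: 0.0279
[ 0.3374 -0.0257 -2.3275] [0.2234 0.8026 0.0022] [0.4809 0.3323 0.1597]
[ 0.003   0.0003 -0.0001] [-0.0002 -0.001  -0.002 ]
```

```bash
python3 -m crank '[[0.0015,0.0,0,0,0,0,0.1],[0.003,0,0,0,0,0,0.1],[0.003,0,0,0,0,0,0.1]]'; python3 -m crank '[[0.001,0.0,0,0,0,0,0.1],[0.0015,0,0,0,0,0,0.1],[0.0015,0,0,0,0,0,0.1]]'
```

```text
t: 11.85
eef_pos: [0.4816, 0.3323, 0.1572]
ee_rot: [1.578, 1.359, -0.253]
force: [-0.6, 0.2, 1.5]
width: 0.0278
t: 12.22
eef_pos: [0.482, 0.3324, 0.1568]
ee_rot: [1.582, 1.358, -0.249]
force: [-7.3, -1.3, 10.8]
width: 0.0275
```

```bash
python3 - <<'E'
from tgt import *
f=grab_frame("wrist"); crop(f,275,130,370,225,6,"w12.png")
sc=grab_frame("scene"); crop(sc,260,110,350,210,6,"s12.png")
s=get_state(); r=rot(s); p=s["eef_pos"];print(s["force"],s["moment"],p,s["q"])
T=tcp(0);print(r.inv().apply(T-p),(r.inv()*RT).as_rotvec())
E
```

```text
[-6.9212 -1.9854 10.8613] [-0.7344  2.7329 -0.3362] [0.482  0.3324 0.1568] [ 1.0668  0.197  -0.5149  0.2822 -0.8246  0.0554]
[ 0.0001 -0.0001  0.0002] [-0.0002 -0.0023 -0.0029]
```

View pics/w12.png

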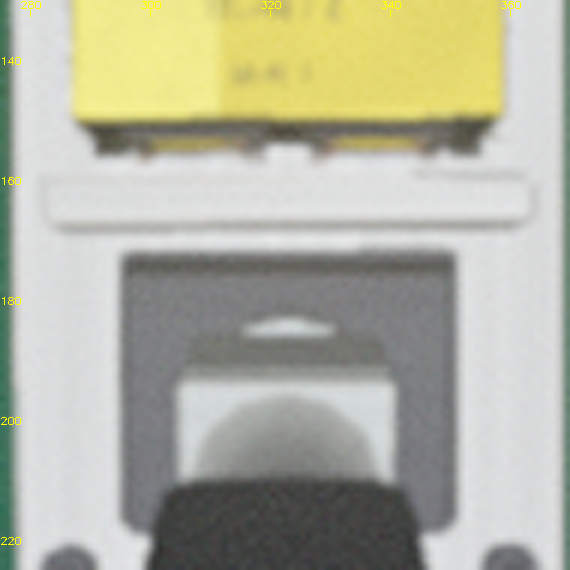

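View pics/s12.png

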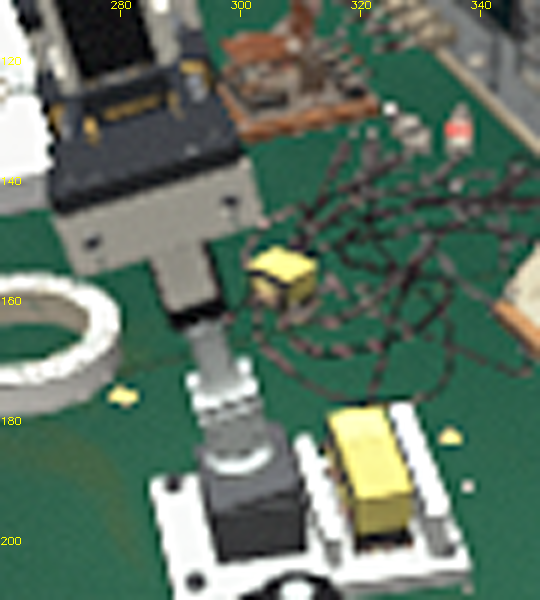

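```bash
python3 -m crank '[[0,0,0,0.1,0,0,0.1],[0,0,0,0.2,0,0,0.1],[0.0002,0,0,0.3,0,0,0.1],[0.0004,0,0,0.4,0,0,0.1],[0.0004,0,0,0.4,0,0,0.1]]' 55
python3 - <<'E'
from tgt import *
f=grab_frame("wrist"); crop(f,255,110,390,245,5,"w13.png")
s=get_state(); r=rot(s); p=s["eef_pos"];print(s["force"],r.inv().apply(s["force"]),s["moment"],p,s["q"])
T=tcp(0);print(r.inv().apply(T-p),(r.inv()*RT).as_rotvec())
E
```

```text
t: 12.95
eef_pos: [0.482, 0.3325, 0.1564]
ee_rot: [1.984, 1.358, -0.248]
force: [-6.6, -1.4, 10.0]
width: 0.0276
[-6.4993 -1.8278 10.586 ] [-11.5834  -1.8434   4.4801] [-0.5056  2.7271 -0.2252] [0.482  0.3325 0.1564] [ 1.0667  0.1976 -0.5154  0.2824 -0.8233 -0.3451]
[-0.0004  0.0001  0.0003] [-0.4004 -0.0031 -0.0023]
```

View pics/w13.png

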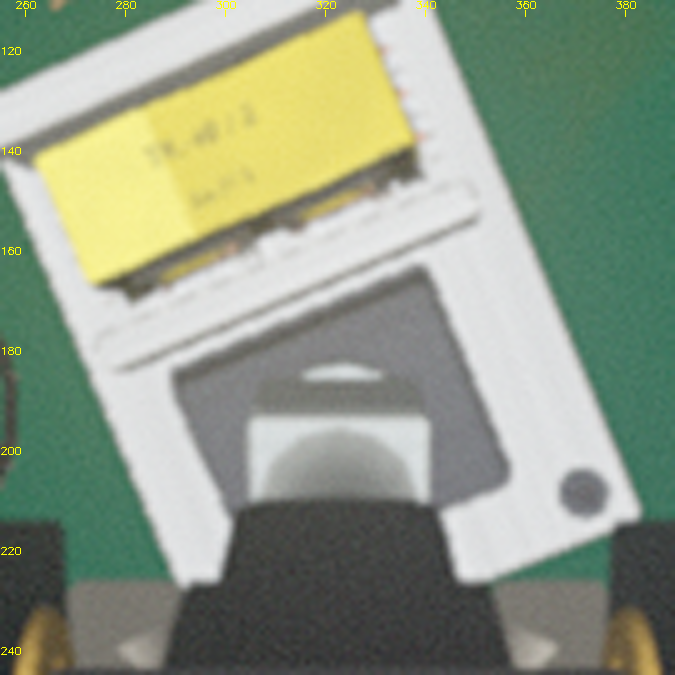

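```bash
python3 -m crank '[[0.0002,0,0,0.13,0,0,0.1],[0.0004,0,0,0.26,0,0,0.1],[0.0006,0,0,0.39,0,0,0.1],[0.0008,0,0,0.52,0,0,0.1],[0.001,0,0,0.6,0,0,0.1]]'
python3 - <<'E'
from tgt import *
s=get_state(); r=rot(s); p=s["eef_pos"];print(r.inv().apply(s["force"]),s["moment"],p,s["q"])
E
```

```text
t: 13.62
eef_pos: [0.4823, 0.3324, 0.1555]
ee_rot: [2.586, 1.358, -0.248]
force: [-5.9, -1.1, 11.6]
width: 0.0282
[-12.5107   0.5922   3.7681] [-0.5883  2.7275 -0.2418] [0.4823 0.3324 0.1555] [ 1.0662  0.1987 -0.5166  0.2831 -0.8209 -0.9486]
```

```bash
python3 -m crank '[[0.0002,0,0,0.13,0,0,0.1],[0.0004,0,0,0.26,0,0,0.1],[0.0006,0,0,0.39,0,0,0.1],[0.0008,0,0,0.52,0,0,0.1],[0.0009,0,0,0.62,0,0,0.1],[0.0009,0,0,0.62,0,0,0.1],[0.0009,0,0,0.62,0,0,0.1]]'
python3 - <<'E'
from tgt import *
f=grab_frame("wrist"); crop(f,205,60,440,260,3.3,"w14.png")
sc=grab_frame("scene"); crop(sc,260,110,350,210,6,"s14.png")
s=get_state(); r=rot(s); p=s["eef_pos"];print(r.inv().apply(s["force"]),s["moment"],p,s["q"])
T=tcp(0);print((r.inv()*RT).as_rotvec())
E
```

```text
t: 14.5
eef_pos: [0.4825, 0.3326, 0.1546]
ee_rot: [-3.079, 1.358, -0.246]
force: [-6.1, -1.2, 10.7]
width: 0.0278
[-11.3019   2.7057   4.2132] [-0.2999  2.3738 -0.1913] [0.4826 0.3326 0.1546] [ 1.0657  0.1998 -0.5175  0.2837 -0.8185 -1.5656]
[-1.62   -0.0047  0.0001]
```

View pics/w14.png

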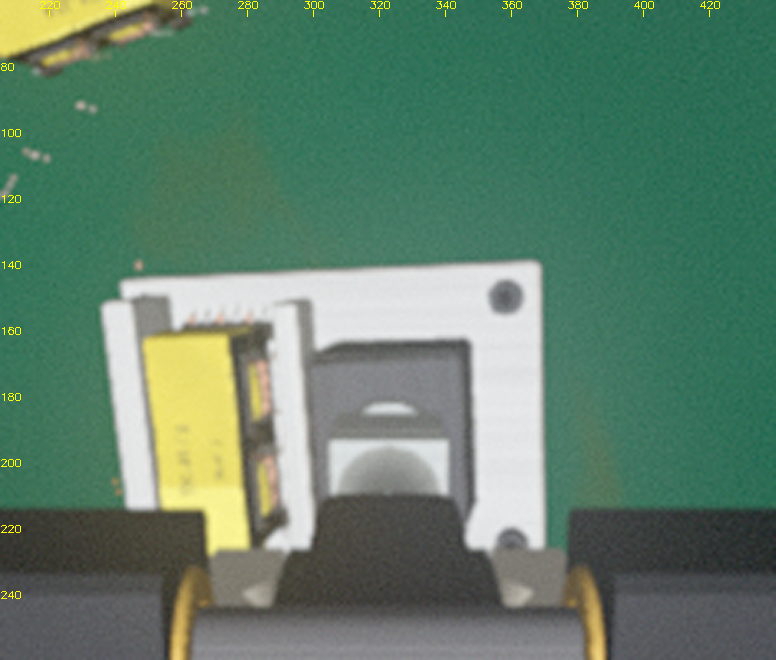

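View pics/s14.png

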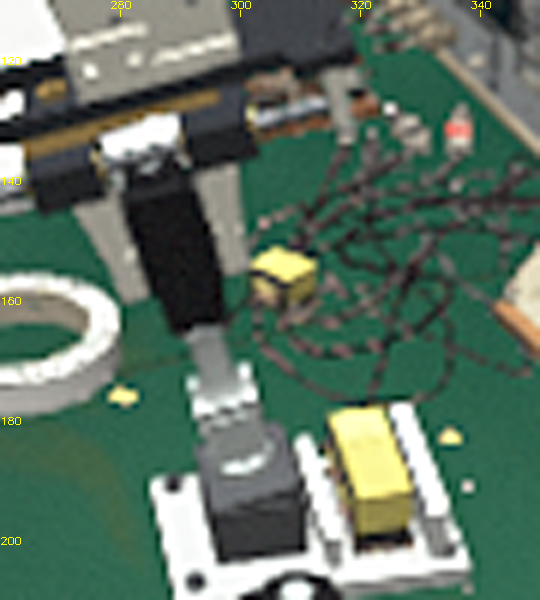

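```bash
python3 -m crank '[[-0.0008,0,0,0,0,0,0.1],[-0.0008,0,0,0,0,0,0.1]]' 55; python3 -m crank '[[0,0,0,0,0,0,0.35],[0,0,0,0,0,0,0.4],[0,0,0,0,0,0,0.5],[0,0,0,0,0,0,0.7],[0,0,0,0,0,0,1],[0,0,0,0,0,0,1],[0,0,0,0,0,0,1],[0,0,0,0,0,0,1]]' 
python3 - <<'E'
from tgt import *
f=grab_frame("wrist"); crop(f,155,60,490,340,2.3,"w15.png")
sc=grab_frame("scene"); crop(sc,260,110,350,210,6,"s15.png")
s=get_state(); print(s["force"],s["width"])
E
```

```text
t: 14.85
eef_pos: [0.4824, 0.3325, 0.1547]
ee_rot: [-3.081, 1.358, -0.248]
force: [-3.4, 0.3, 7.7]
width: 0.0274
t: 15.85
eef_pos: [0.4822, 0.3321, 0.154]
ee_rot: [-3.086, 1.359, -0.254]
force: [0.4, 0.5, -0.6]
width: 0.0853
[-0.6026 -0.1245  0.718 ] 0.08693602588561465
```

View pics/w15.png

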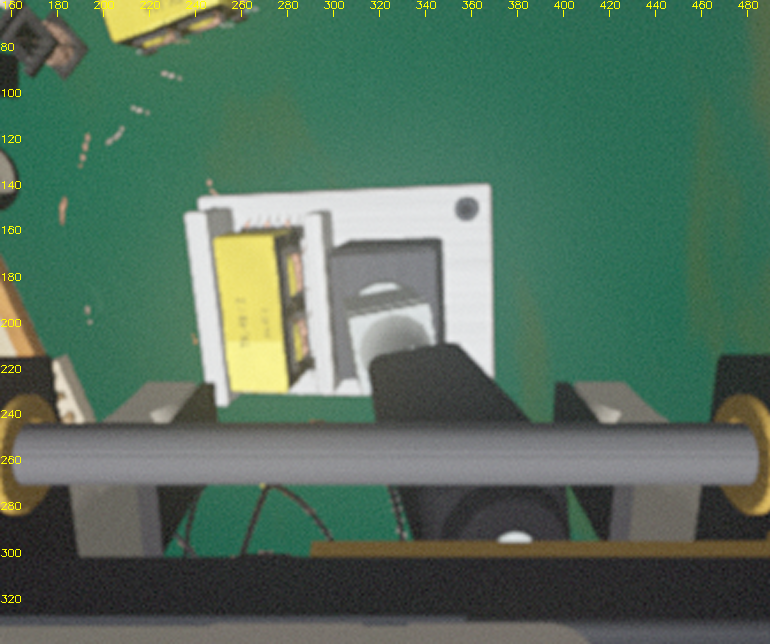

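View pics/s15.png

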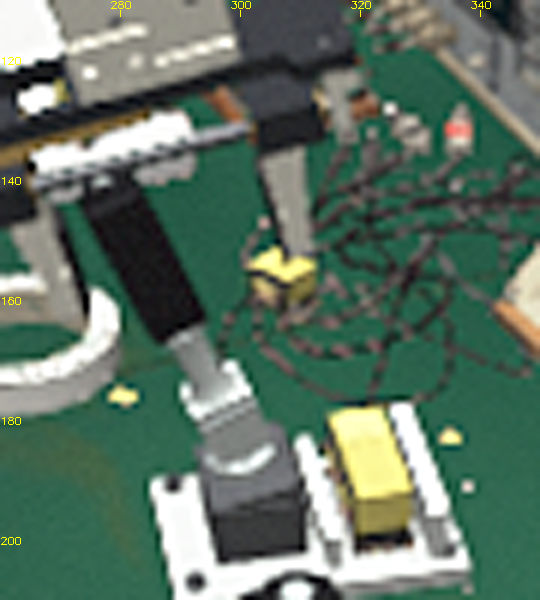

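```bash
python3 -m crank '[[0,0,0.008,0,0,0,1],[-0.01,0,0.014,0,0,0,1],[-0.04,0,0.018,0,0,0,1],[-0.08,0,0.024,0,0,0,1],[-0.12,0,0.03,0,0,0,1],[-0.16,0,0.03,0,0,0,1],[-0.16,0,0.03,0,0,0,1]]' 
python3 - <<'E'
from tgt import *
f=grab_frame("wrist"); crop(f,155,60,490,340,2.3,"w16.png")
sc=grab_frame("scene"); crop(sc,250,110,350,210,6,"s16.png")
t=grab_frame("top"); crop(t,230,130,320,230,6,"t16.png")
s=get_state(); print(s["force"],s["width"],s["eef_pos"])
E
```

```text
t: 16.82
eef_pos: [0.4215, 0.3512, 0.3083]
ee_rot: [-3.054, 1.357, -0.221]
force: [0.3, 0.1, -0.1]
width: 0.0875
[ 0.27   -1.0182 -0.3143] 0.08790290998549932 [0.4211 0.3492 0.3037]
```

View pics/w16.png

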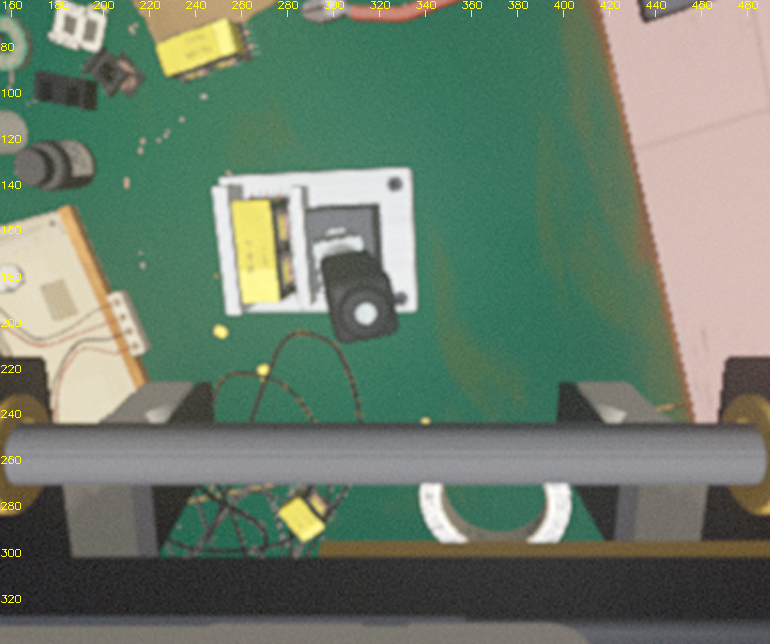

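View pics/s16.png

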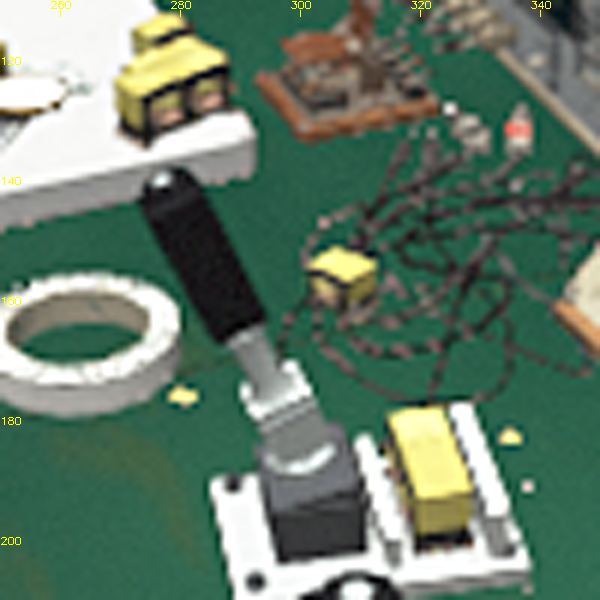

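View pics/t16.png

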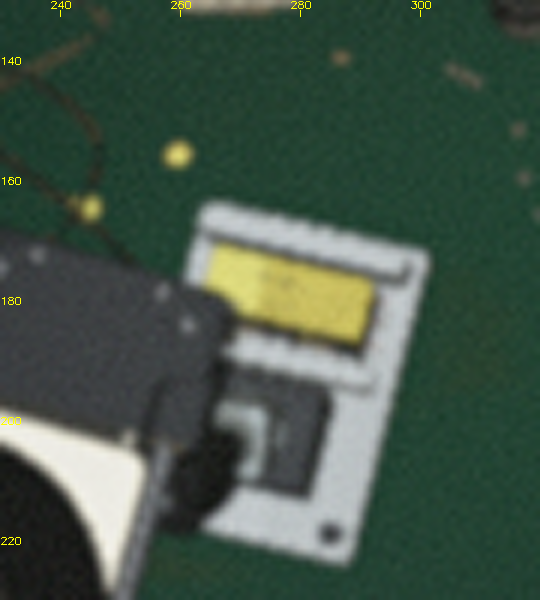

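```bash
python3 - <<'E'
from tgt import *
f=grab_frame("wrist"); sc=grab_frame("scene")
P,e=tri((f,313.6,196),(sc,277,140)); print(P,e)
H2=H-.0023*sx; v=P-H2; print(np.linalg.norm(v)); u=v/np.linalg.norm(v); print("angle to screw",np.arccos(u@sx),"from vertical",np.arccos(u[2]), "sideways",u@Z,"front",u@Y)
for a in (0,.1,.15,.2,.25):
  d=np.cos(a)*sx-np.sin(a)*Y; q=H2+.129*d; print(a,proj(sc,q),proj(f,q))
E
```

```text
[0.4483 0.3372 0.2081] [np.float64(0.0015357683862498345), np.float64(0.0015357683862498386)]
0.131603181646823
angle to screw 0.16831237398871426 from vertical 0.37694814627230344 sideways 0.02833067661548691 front -0.16510579824899296
0 [284.4768 137.3632] [288.89   201.0485]
0.1 [279.7438 139.0073] [302.7535 200.2218]
0.15 [277.4463 139.9833] [309.6465 199.6838]
0.2 [275.2044 141.0579] [316.4591 199.0674]
0.25 [273.0249 142.2275] [323.1519 198.3772]
```

```bash
python3 - <<'E'
from tgt import *
s=get_state(); r=rot(s); print(r.as_matrix()); print(r.inv().apply([0.0,.14,.03]), r.inv().apply([-.02,.07,.02]))
E
```

```text
[[ 0.2028 -0.3033 -0.931 ]
 [-0.0544 -0.9528  0.2986]
 [-0.9777 -0.0099 -0.2098]]
[-0.0369 -0.1337  0.0355] [-0.0274 -0.0608  0.0353]
```

```bash
python3 -m crank '[[-0.03,-0.03,0.01,0,0,0,1],[-0.037,-0.07,0.02,0,0,0,1],[-0.037,-0.11,0.03,0,0,0,1],[-0.037,-0.134,0.035,0,0,0,1],[-0.037,-0.134,0.035,0,0,0,1],[-0.037,-0.134,0.035,0,0,0,1]]' 
python3 - <<'E'
from tgt import *
f=grab_frame("wrist"); crop(f,200,0,420,160,3.6,"w17.png")
sc=grab_frame("scene"); crop(sc,250,110,350,210,6,"s17.png")
t=grab_frame("top"); crop(t,230,150,310,230,7.5,"t17.png")
E
```

```text
t: 17.82
eef_pos: [0.4221, 0.4889, 0.3334]
ee_rot: [-3.095, 1.359, -0.263]
force: [-1.3, -0.6, 0.6]
width: 0.0875
```

View pics/w17.png

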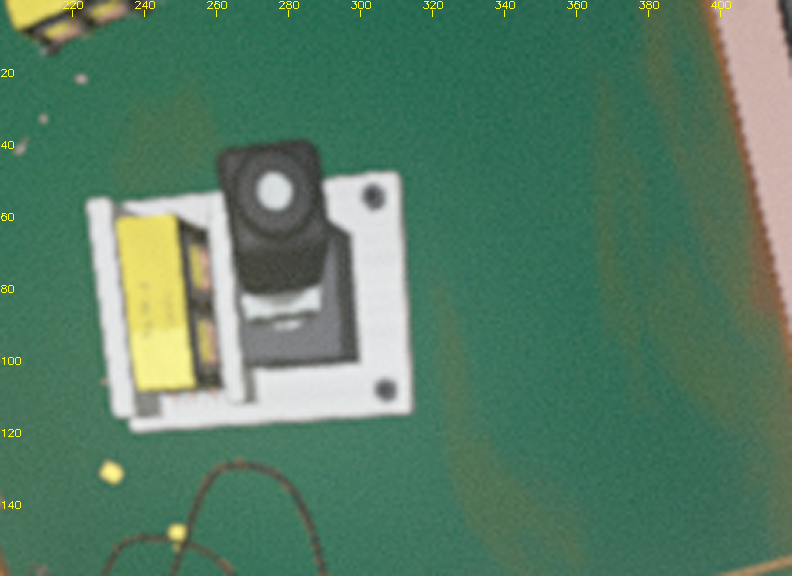

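View pics/t17.png

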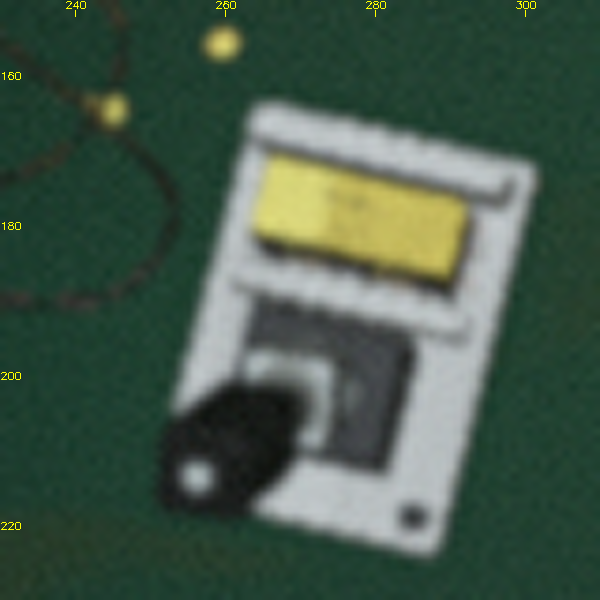

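View pics/s17.png

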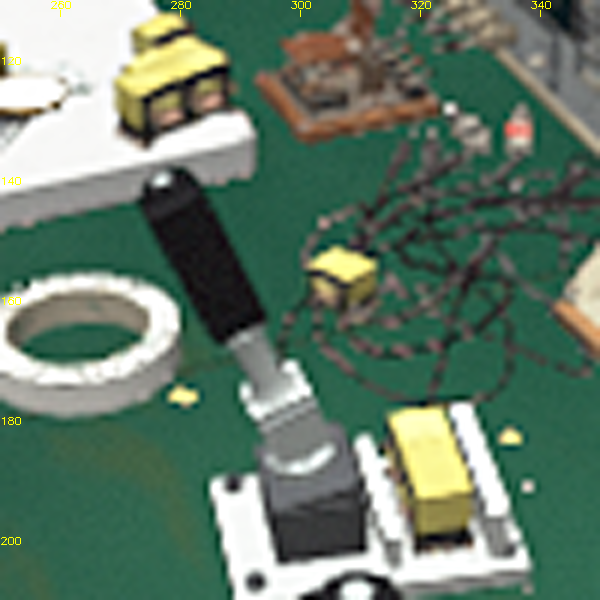

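```bash
python3 - <<'E'
from tgt import *
f=grab_frame("wrist"); sc=grab_frame("scene"); t=grab_frame("top")
s=get_state(); r=rot(s)
for nm,a in (("top+scene",((t,256,213),(sc,277,140))),("w+scene",((f,275.9,52.6),(sc,277,140))),("w+top",((f,275.9,52.6),(t,256,213)))):
  P,e=tri(*a); 
  for H0 in (H,np.array([.4953,.3217,.090])):
    v=P-(H0-.0023*sx); L=np.linalg.norm(v);u=v/L; print(nm,P,e[0],"len",L,"ang",np.arccos(u@sx),"side",u@Z,"front",-u@Y)
E
```

```text
top+scene [0.4505 0.3405 0.2066] 0.00043037865142544124 len 0.1296341606514256 ang 0.16118524269101234 side 0.0004975932752849682 front 0.16048742696192658
top+scene [0.4505 0.3405 0.2066] 0.00043037865142544124 len 0.128525956528105 ang 0.18539963496368608 side -0.05149317626080433 front 0.17700125155042343
w+scene [0.4504 0.3404 0.2065] 0.0005081112982209878 len 0.12957759765885146 ang 0.161817392062162 side 0.0013885120436618597 front 0.16110613813245053
w+scene [0.4504 0.3404 0.2065] 0.0005081112982209878 len 0.12846485371971 ang 0.18577701048185316 side -0.05061925170153956 front 0.17763884797597626
w+top [0.45   0.3405 0.2066] 0.00010642046680639404 len 0.12982571577072718 ang 0.16495430091365434 side 0.0009748731429167939 front 0.16420435854010976
w+top [0.45   0.3405 0.2066] 0.00010642046680639404 len 0.12872230476157295 ang 0.1888800494848152 side -0.050932518872750195 front 0.1807188792657551
```

```bash
python3 -c "
from station import *
print(job_done()); s=get_state(); print(s['t'],s['force'])"
```

```text
the job is handed in; nothing more can be done
None
the job is handed in; nothing more can be done
```

The driver is standing on the screw head, the screw has been turned clockwise about a quarter turn, and I handed the job in after about 18 s. `job_done()` gives no verdict, so I don't know how it was judged.

- **Choice of driver:** I took the one in the stand, because its top measured 166 mm up (155 mm plus the 10 mm plate). The two loose ones measured about 203 mm.
- **Seating:** I lowered it along the 0.21 rad lean with no side force until it touched bottom at about 13 N. At that point the tool was within about 0.3 mm of the position I had worked out for fully down.
- **Turning:** I turned the tool 1.62 rad clockwise. The clamp screw cannot be read directly, but the push stayed steady while I fed the tool down with the expected sinking. That fits a screw turn of roughly 1.45 rad, since up to 0.17 rad is taken up by the loose fit.
- **Last checks:**
  - The driver was in the same place in both scene pictures taken after letting go, so it is at rest.
  - Its top is 129.6 mm from the head, against 129 mm for fully down.
  - The gripper is open and well clear.
  - I kept clear of the loose things, but did not measure them again afterwards.

**What disagreed:**
- **Head position:** The top and scene cameras put the head about 6 mm to one side of where the wrist camera did. I used the wrist camera, and the clean fit bore that out.
- **Final lean:** After release the driver settled toward the jig's front by about 0.16 rad from the screw's line. The clearance alone should allow only about 0.13 rad, and the other cameras' head position gives up to 0.19. All are below the 0.2 limit, but not by much.

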